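Latch the filter cover and hold the shavings hatch just below its balance point

ROBOT

A 6-joint arm with a two-finger parallel gripper is mounted at the origin on the work surface. World frame = base frame: x ahead of the robot, y to its left, z up, the work surface at z = 0. Lengths are in mm, angles in rad, forces in N, time in s.
With the tool pointing down it reaches from about 275 to 1000 mm from the base axis. Payload 8.4 kg.
Tool frame: the origin (TCP) lies between the finger pads; the fingertips stand r.nose_length ahead of it and the grasp point (between the pads) lies 8 mm behind it (r.nose_length is the distance from the TCP to the fingertips, in mm); y points along the fingers, x is the direction in which the jaws open and shut, and the axes are right-handed (so a half turn about y gives the same grasp; the last joint's range is limited). The gripper opens to 85 mm and grips with 20 to 120 N. Pads are 22 mm wide; open, the fingers measure 114 mm over their backs; the gripper's body (76 mm by 85 mm) begins 54 mm behind the grasp point. The pads swing forward as they close: fully open they stand 13 mm farther back than shut.
Start: joints at [-1.246, 0.353, 1.633, -0, 1.155, -0.002], TCP at [200.632, -591.925, 242.281] pointing down, gripper open.
Joint ranges: [-2.63, 2.63], [-0.92, 2.1], [0.06, 2.66], [-1.3, 4.44], [0, 2.69], [-3.02, 3.02]. Speed limits (rad/s): [2.22, 2.22, 2.79, 3.14, 3.14, 3.14].

INTERFACE

Orientations are given as [roll, pitch, yaw] about the fixed x, y, z axes, in that order (R = Rz(yaw) Ry(pitch) Rx(roll)).
In Python, from rig import r, cams, order gives the robot as it stands. The module is installed in compiled form; this text tells all that it offers.
- The arm moves only by the shell command python3 -m crank 'ROWS' [FORCE]. ROWS is JSON, a list of rows, each a list of 7 numbers: the turn, a rotation vector about the tool's x, y, z in degrees, then the shift along the tool's x, y, z in cm, then the opening, from -1 (shut) to 1 (fully open). A call has exactly 10 rows; each row shifts and turns the pose as measured when the row begins, along the tool's axes as they then stand; what a row does not reach is not made up. A row lasts 1/12 s, in which the tool goes at most 41.7 mm and 7.16 degrees, less where a joint would pass 70% of its speed; a pose out of reach is approached as far as the arm can. A call with a gripper value outside its range is refused whole. The fingers move at their own pace and stop on an object; FORCE is the grip in N (left out, the last holds). Time passes only in rows, so rows that do not move let the fingers close, or fill a call up. It gives the time, the measured TCP pose, the force and the opening at its end, in the units of the state.
- r.sense(): the state, without advancing time (a new reading comes with each control period).
- cams.grab_frame(name): name is "scene" or "top" or "wrist"; returns the picture (400x640x3 uint8, blue, green, red); there is no depth.
- cams.camera_info(name): a dict with "intrinsics" (3x3 intrinsics, pixels), "k1" (the pictures are not rectified: a ray, as slopes to the right and down, at radius r is drawn at 1 + k1 r^2 times it, then the intrinsics apply), "view" (4x4, takes a point from world to camera coordinates); the wrist camera has in their place "hand_eye" (4x4, takes a point from camera to tool coordinates, whose origin is the TCP and whose axes are the tool frame's). Camera axes: x right, y up, looking along -z (the intrinsics and any distortion apply to the point x, -y, -z); pixel columns grow to the right and rows downward; lengths in mm; the calibration is good to about 2 mm. A picture is of the moment at which its call begins: read the wrist's pose just before it. camera_info takes no time and is no camera call.
- order.sign_off(): hands the job in, once; it reports no verdict.
The state is a dict: "clock": time; "qpos": joint angles; "qvel": joint speeds; "joint_efforts": joint torques, N m; "eef_pos": TCP position; "tcp_rot": TCP orientation; "contact_force": force on the tool from outside, world axes, zero at the start; "wrist_torque": the same for the moment, N m; "opening": opening from 0.0 (shut) to 1.0 (fully open).
Only numpy, scipy, OpenCV 4.12 (cv2) and the standard library are available. Lean on these libraries where they do the work, as an engineer would, in place of code of your own. Each camera call takes 0.05 s, during which the arm holds its last target.

TASK

At the turner's shavings box, press the black filter cover shut until its catch snaps and keeps it down. Then raise the yellow sprung hatch until it is past its balance point (the red mark on the quadrant) without letting it swing on to its stop, bring it back down and hold it still just below that point, inside the quadrant's green band, so that the shavings can be swept in. Finish while still holding the hatch there, and leave the bowl, candlestick and gouge where they are.

Things in the scene. Friction and masses are not known exactly. Their poses are not given: they have to be found in the camera images.
- chip_box: Green steel shavings box fixed to the bench, 120 mm high. Origin on the bench; x points away from the robot (box depth, walls from -70 to +110 mm), y to the left (length, -180 to +180 mm). Both hinge lines run along y at x +100, z 120 mm: the yellow hatch covers y -30 to +170, the black filter cover y -172 to -60.
- hatch (a joint): Angle of the yellow hatch, rad: 0 shut and level, growing as its near edge rises, stop at 1.60. 0.95 kg with a lifting spring in the hinge: below the balance point at 1.00 rad it falls shut by itself, above it it swings up to the stop by itself; almost no friction. Lifting at the bar takes about 2 N when shut, less towards balance.
- hatch_bar (a point): Middle of the hatch's round bail bar, 13 mm thick, 110 mm long along y between two 10 mm side rods (95 mm clear). Hatch shut: level, 124 mm above the bench, 210 mm nearer than the hinge, 50 mm in front of the 6 mm hatch plate, 40 mm in front of the box wall, free above and below. It can turn within a grip. Axes: the hatch's, tipping up with it (x from bar to hinge, y along the bar).
- hatch_hinge (a point): Middle of the hatch's hinge line, on the box; the bar moves about it on a radius of 210 mm (4 mm above the hinge plane when shut). Axes are the box's.
- quadrant_green (a point): Middle of the green band (0.70 to 0.96 rad of hatch angle) on the aluminium quadrant at the box's left end, an arc 30 mm broad, outer radius 130 mm about the hatch's hinge line, 115 mm to the left of the hatch's middle. The red mark just past the band's upper end is the balance point, 1.00 rad. Seen from the side, the hatch plate points at them. Axes: the box's.
- cover (a joint): Angle of the black filter cover, rad: 0 shut, growing as its near edge rises. It starts ajar at 0.36 to 0.60, propped by a weak spring. A ball catch resists from about 0.10 down to 0.05 rad with about 5 N at the pad; pressed beyond that it snaps to 0 and stays shut; pressed less, it springs open again.
- cover_pad (a point): Middle of the top face of the orange press pad (54 x 60 mm) at the near edge of the filter cover (158 x 112 mm, 6 mm thick, pad 4 mm more); 126 mm from the hinge line. When shut the pad's top is 130 mm above the bench. Its axes are the cover's and tip up with it.
- cover_hinge (a point): Middle of the filter cover's hinge line, on the box, 120 mm above the bench. Axes are the box's. The shut pad lies at -126 mm along x, +10 mm along z from here.
- bowl: Loose turned bowl of light wood, 116 mm across, 50 mm high, at one end of the box. Origin under its centre. To be left alone.
- candlestick: Loose turned candlestick of dark wood, 68 mm across, 92 mm high, at the other end of the box (the two swap places). Origin under its centre. To be left alone.
- gouge: Loose turning gouge, 245 mm long, 25 mm thick, lying on the bench between robot and box. Origin on the bench under its middle, blade towards its +x. To be left alone.

How it is judged:
By the outcome, as a careful person would: the job done as asked, in the order asked, and still so for the second after the job is handed in, while the arm keeps its last pose, push and grip.
It also fails if it takes over 54 s, if anything falls off the work surface, if the arm or the gripper's body presses on something with over 40 N, if the wrist force passes 120 N, or if a joint passes its speed limit or range.

## Working session

There is one attempt and no reset: what is moved stays moved. The work goes in short steps, Python scripts to look and compute and a shell command to move; the robot and the scene stay as the last step left them, time stands still between calls to the robot, and variables do not carry over. Pictures are saved under pics/ and viewed, and the job is handed in when it is done.

```bash
mkdir -p pics
python3 - <<'E'
from rig import r,cams,order
import cv2,numpy as np
print(r.sense(), r.nose_length)
for n in ("scene","top","wrist"):
    im=cams.grab_frame(n); cv2.imwrite(f"pics/{n}0.png",im)
    print(n,cams.camera_info(n))
E
```

```text
{'clock': 0.0, 'qpos': array([-1.24639254e+00,  3.53664675e-01,  1.63413345e+00,  1.06893103e-05,
        1.15519009e+00, -2.38817657e-03]), 'qvel': array([ 0.00068137,  0.001203  ,  0.00051715,  0.00056426, -0.00134773,
       -0.00215107]), 'joint_efforts': array([-3.79795732e-03, -6.05252981e+01, -3.42067587e+01, -1.77657371e-04,
        9.45191598e-03,  2.04284657e-05]), 'eef_pos': array([ 200.49307963, -591.48554185,  241.55163952]), 'tcp_rot': array([-1.57078322e+00,  1.39552745e-03, -1.24400868e+00]), 'contact_force': array([-0.27333497,  0.08372836,  0.6764569 ]), 'wrist_torque': array([-0.00100167, -0.02082028,  0.00091177]), 'opening': 1.0011476362768477} 11.0
scene {'intrinsics': array([[516.75880206,   0.        , 321.12091421],
       [  0.        , 516.75880206, 205.43566993],
       [  0.        ,   0.        ,   1.        ]]), 'k1': -0.12151796231154438, 'view': array([[-1.63671949e-01,  9.86514522e-01, -7.68934325e-04,
         5.01618819e+01],
       [-8.47177488e-01, -1.40155179e-01,  5.12490809e-01,
         4.18407282e+02],
       [ 5.05471856e-01,  8.45317935e-0
[... 543 characters left out ...]
271581e-02,  9.89772916e-01,
        -1.34879657e+03],
       [ 0.00000000e+00,  0.00000000e+00,  0.00000000e+00,
         1.00000000e+00]])}
wrist {'intrinsics': array([[286.03229874,   0.        , 318.16834019],
       [  0.        , 286.03229874, 197.95119518],
       [  0.        ,   0.        ,   1.        ]]), 'k1': -0.004718455209003755, 'hand_eye': array([[ 9.99998742e-01, -9.90153095e-04, -1.23909355e-03,
         1.12239142e-01],
       [-8.52022854e-04,  3.23590846e-01, -9.46196723e-01,
        -1.32563606e+02],
       [ 1.33783894e-03,  9.46196589e-01,  3.23589595e-01,
         8.21411516e+01],
       [ 0.00000000e+00,  0.00000000e+00,  0.00000000e+00,
         1.00000000e+00]])}
```

View pics/top0.png

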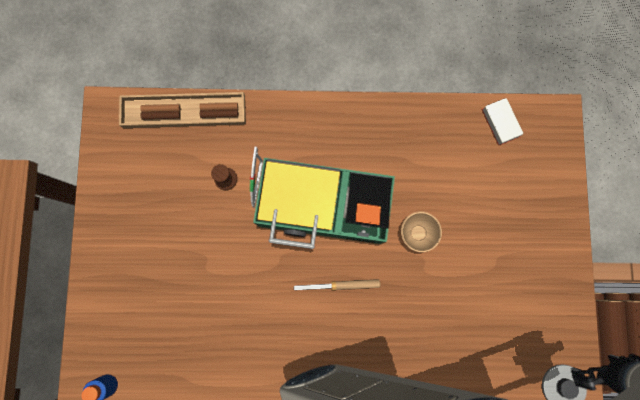

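View pics/scene0.png

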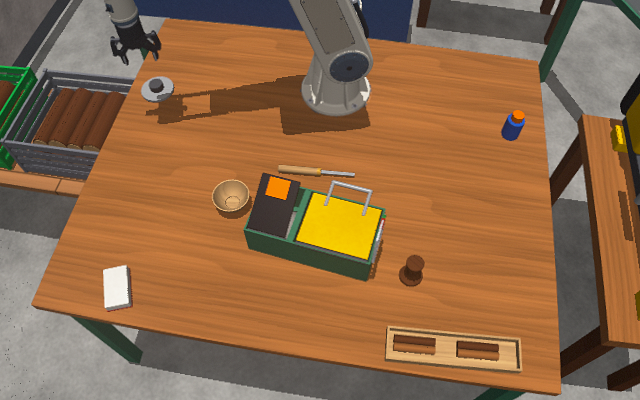

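```bash
cat > h.py <<'E'
from rig import r,cams,order
import cv2,numpy as np
from scipy.spatial.transform import Rotation as R
def ray(n,px,pose=None):
    ci=cams.camera_info(n); px=np.array(px,float).reshape(-1,1,2)
    u=cv2.undistortPoints(px,ci["intrinsics"],np.array([ci["k1"],0,0,0,0])).reshape(-1,2)
    d=np.c_[u[:,0],-u[:,1],-np.ones(len(u))]
    if n=="wrist":
        T=np.eye(4); T[:3,:3]=R.from_euler("xyz",pose[1]).as_matrix(); T[:3,3]=pose[0]; M=T@ci["hand_eye"]
    else: M=np.linalg.inv(ci["view"])
    return M[:3,3], d@M[:3,:3].T
def onz(n,px,z,pose=None):
    o,d=ray(n,px,pose); return o+d*((z-o[2])/d[:,2])[:,None]
def proj(n,P,pose=None):
    ci=cams.camera_info(n)
    if n=="wrist":
        T=np.eye(4); T[:3,:3]=R.from_euler("xyz",pose[1]).as_matrix(); T[:3,3]=pose[0]; V=np.linalg.inv(T@ci["hand_eye"])
    else: V=ci["view"]
    p=np.atleast_2d(P)@V[:3,:3].T+V[:3,3]; p=p*[1,-1,-1]
    return cv2.projectPoints(p.reshape(-1,1,3),np.zeros(3),np.zeros(3),ci["intrinsics"],np.array([ci["k1"],0,0,0,0]))[0].reshape(-1,2)
def tri(n1,p1,n2,p2,pose=None):
    (o1,d1),(o2,d2)=ray(n1,p1,pose),ray(n2,p2,pose)
    d1=d1[0]/np.linalg.norm(d1[0]);d2=d2[0]/np.linalg.norm(d2[0])
    s=np.linalg.lstsq(np.c_[d1,-d2],o2-o1,rcond=None)[0]
    a=o1+s[0]*d1;b=o2+s[1]*d2
    return (a+b)/2,np.linalg.norm(a-b)
def mask(im,lo,hi):
    m=cv2.inRange(cv2.cvtColor(im,cv2.COLOR_BGR2HSV),np.array(lo),np.array(hi))
    n,l,st,c=cv2.connectedComponentsWithStats(m)
    return (l==1+np.argmax(st[1:,4])).astype(np.uint8)
def quad(m):
    c=max(cv2.findContours(m,0,2)[0],key=cv2.contourArea)
    h=cv2.convexHull(c)
    for e in np.linspace(1,15,40):
        q=cv2.approxPolyDP(h,e,True)
        if len(q)<=4: return q.reshape(-1,2)
E
python3 - <<'E'
from h import *
for n in ("top","scene"):
    im=cv2.imread(f"pics/{n}0.png")
    y=mask(im,(22,120,100),(35,255,255)); g=mask(im,(65,80,30),(90,255,255))
    # orange pad near the box only
    o=im.copy(); 
    hs=cv2.inRange(cv2.cvtColor(im,cv2.COLOR_BGR2HSV),(3,200,150),(18,255,255)); k=np.zeros_like(hs); 
    k[150:260,230:430]=255; hs&=k; o=mask(cv2.cvtColor(cv2.cvtColor(hs,cv2.COLOR_GRAY2BGR),cv2.COLOR_BGR2HSV)*0+im*(hs>0)[...,None].astype(np.uint8),(3,200,150),(18,255,255))
    qy=quad(y); print(n,"yellow",qy.tolist(),onz(n,qy,124).round(0).tolist()); qo=quad(o)
    M=cv2.moments(o,True); print("pad",qo.tolist(),M['m10']/M['m00'],M['m01']/M['m00'])
    M=cv2.moments(y,True); print("yc",M['m10']/M['m00'],M['m01']/M['m00'])
    qg=quad(g); print("green",qg.tolist(),onz(n,qg,120).round(0).tolist())
for n,b in (("top",(200,130,460,310)),("scene",(200,150,440,300))):
    im=cv2.imread(f"pics/{n}0.png")[b[1]:b[3],b[0]:b[2]]
    cv2.imwrite(f"pics/{n}0z.png",cv2.resize(im,None,fx=3,fy=3,interpolation=2))
E
```

```text
Traceback (most recent call last):
  File "h.py", line 30, in mask
    return (l==1+np.argmax(st[1:,4])).astype(np.uint8)
                 ~~~~~~~~~^^^^^^^^^^
ValueError: attempt to get argmax of an empty sequence
```

Run:
```python
from h import *
for n in ("top","scene"):
    im=cv2.imread(f"pics/{n}0.png"); k=np.zeros_like(im); k[140:280,230:430]=1; im=im*k
    y=mask(im,(22,120,100),(35,255,255)); g=mask(im,(60,80,30),(90,255,255)); o=mask(im,(3,190,150),(18,255,255))
    qy=quad(y); print(n,"yellow",qy.tolist(),onz(n,qy,124).round(0).tolist()); qo=quad(o)
    M=cv2.moments(o,True); print("pad",qo.tolist(),M['m10']/M['m00'],M['m01']/M['m00'])
    M=cv2.moments(y,True); print("yc",M['m10']/M['m00'],M['m01']/M['m00'])
    qg=quad(g); print("green",qg.tolist(),onz(n,qg,120).round(0).tolist())
for n,b in (("top",(200,130,460,310)),("scene",(200,150,440,300))):
    im=cv2.imread(f"pics/{n}0.png")[b[1]:b[3],b[0]:b[2]]
    cv2.imwrite(f"pics/{n}0z.png",cv2.resize(im,None,fx=3,fy=3,interpolation=2))
```

```text
top yellow [[267, 161], [339, 172], [330, 229], [257, 218]] [[705.0, 189.0, 124.0], [677.0, -7.0, 124.0], [522.0, 17.0, 124.0], [550.0, 211.0, 124.0]]
pad [[357, 221], [356, 220]] 356.5 220.5
yc 298.5857208872458 194.52911275415897
green [[340, 169], [393, 177], [384, 241], [317, 233]] [[686.0, -10.0, 120.0], [666.0, -154.0, 120.0], [492.0, -128.0, 120.0], [511.0, 51.0, 120.0]]
scene yellow [[313, 193], [381, 210], [367, 259], [296, 240]] [[525.0, 13.0, 124.0], [549.0, 210.0, 124.0], [705.0, 190.0, 124.0], [680.0, -7.0, 124.0]]
pad [[290, 181], [285, 199], [265, 194], [271, 176]] 277.61483253588517 187.5980861244019
yc 339.0171242185377 225.86980157651536
green [[326, 194], [294, 243], [244, 231], [299, 187]] [[520.0, 50.0, 120.0], [688.0, -11.0, 120.0], [675.0, -154.0, 120.0], [509.0, -31.0, 120.0]]
```

View pics/top0z.png

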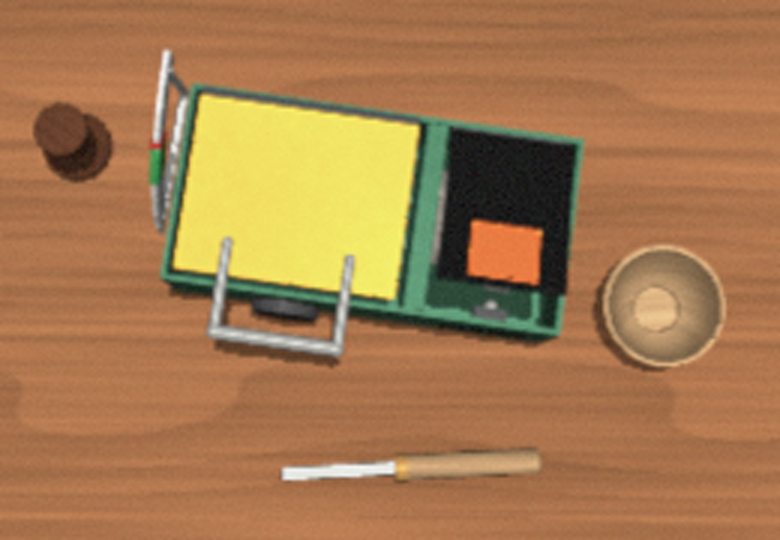

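View pics/scene0z.png

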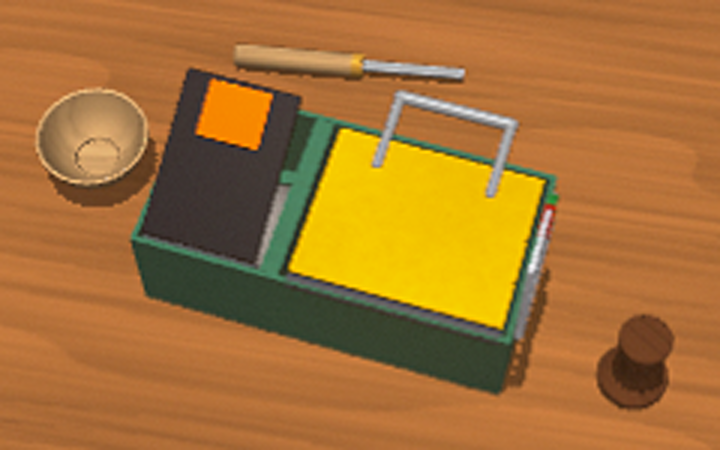

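```bash
cat >> h.py <<'E'
YAW=-0.134; O=np.array([586.3,35.1,0.])
B=R.from_euler("z",YAW).as_matrix()
def b2w(p): return O+np.asarray(p,float)@B.T
def w2b(p): return (np.asarray(p,float)-O)@B
def st(target=None):
    s=r.sense(); Rm=R.from_euler("xyz",s["tcp_rot"]).as_matrix()
    print("t %.2f"%s["clock"],"tcp",s["eef_pos"].round(1),"box",w2b(s["eef_pos"]).round(1),"rpy",s["tcp_rot"].round(3),"F",s["contact_force"].round(1),"op %.2f"%s["opening"])
    if target is not None: print("shift cm tool",((np.array(target)-s["eef_pos"])@Rm/10).round(2))
    yb=Rm.T
    D=R.from_matrix(Rm)
    for a in (0,np.pi):
        # tool y down, x along box x
        G=R.from_matrix(B)*R.from_euler("xyz",[-np.pi/2,0,a])
        print("turn deg",np.degrees((D.inv()*G).as_rotvec()).round(1))
E
python3 - <<'E'
from h import *
for a,b in (((271,241),(371.7,190.7)),((313.3,246.7),(333.3,181.7)),((368.3,214.3),(277.6,187.6))):
    p,e=tri("top",a,"scene",b); print(p.round(1),round(e,1),w2b(p).round(1))
print("bar",b2w([-110,70,124]),"pad",b2w([-18,-116,130]))
for z in (300,): st(b2w([-15,-116,260]))
E
```

```text
[488.8 175.2 121.9] 4.3 [-115.4  125.8  121.9]
[474.7  62.3 119.8] 3.0 [-114.3   12.   119.8]
[556.1 -80.1 176.7] 0.4 [ -14.6 -118.2  176.7]
bar [486.63805711 119.1684075  124.        ] pad [552.9638386  -77.45532126 130.        ]
t 0.15 tcp [ 200.5 -591.6  241.8] box [-298.6 -672.6  241.8] rpy [-1.571e+00  1.000e-03 -1.244e+00] F [-0.1  0.1  0.8] op 1.00
shift cm tool [-37.25  -1.79  50.15]
turn deg [ -0.  -63.6  -0.1]
turn deg [ 1.000e-01  1.164e+02 -0.000e+00]
```

```bash
python3 -m crank '[[0,-6.5,0,0,-0.3,4,-1],[0,-6.5,0,0,-0.3,4,-1],[0,-6.5,0,0,-0.3,4,-1],[0,-6.5,0,0,-0.3,4,-1],[0,-6.5,0,0,-0.3,4,-1],[0,-6.5,0,0,-0.3,4,-1],[0,-6.5,0,0,0,4,-1],[0,-6.5,0,0,0,4,-1],[0,-6.5,0,0,0,4,-1],[0,-5,0,0,0,4,-1]]' 40; python3 -c "
from h import *
st(b2w([-17,-116,230]))"
```

```text
clock: 0.98
eef_pos: [456.2, -302.9, 257.1]
tcp_rot: [-1.571, 0.001, -0.097]
contact_force: [0.3, -0.4, 0.7]
opening: -0.003
t 0.98 tcp [ 456.2 -302.9  257.1] box [ -83.7 -352.4  257.1] rpy [-1.571e+00  1.000e-03 -9.700e-02] F [ 0.3 -0.4  0.7] op -0.00
shift cm tool [ 7.55  2.7  23.37]
turn deg [-0.   2.1 -0.1]
turn deg [-1.000e-01 -1.779e+02  0.000e+00]
```

```bash
python3 -m crank '[[0,1,0,1,0,3,-1],[0,1,0,1,0,3,-1],[0,0,0,1,0,3,-1],[0,0,0,1,0,3,-1],[0,0,0,1,0,3,-1],[0,0,0,1,0,3,-1],[0,0,0,1,0,3,-1],[0,0,0,1,0,2.5,-1],[0,0,0,0,0,0,-1],[0,0,0,0,0,0,-1]]'; python3 -c "
from h import *
st(b2w([-17,-116,205]))
cv2.imwrite('pics/top1.png',cv2.resize(cams.grab_frame('top')[130:310,200:460],None,fx=3,fy=3,interpolation=2))"
```

```text
clock: 1.82
eef_pos: [566.5, -58.2, 255.8]
tcp_rot: [-1.568, 0.004, -0.119]
contact_force: [-0.2, -0.6, 0.7]
opening: -0.001
t 1.82 tcp [566.5 -58.2 255.8] box [ -7.2 -95.1 255.8] rpy [-1.568  0.004 -0.119] F [-0.2 -0.6  0.7] op -0.00
shift cm tool [-0.99  5.07 -2.09]
turn deg [-0.2  0.9 -0.2]
turn deg [  -0.3 -179.1    0.3]
```

View pics/top1.png

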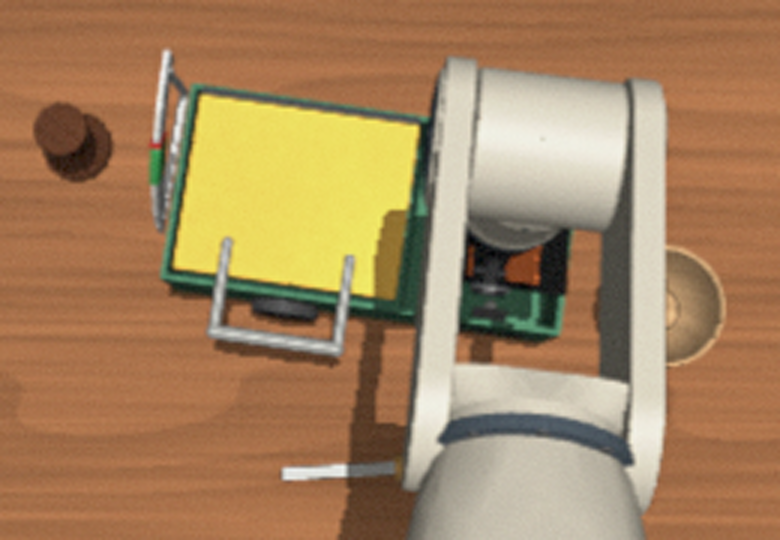

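The arm stands over the cover, with the fingers just left of the orange pad. I'll correct by the offset and go down.

```bash
python3 -m crank '[[0,0.9,0,-0.5,0,-1,-1],[0,0,0,-0.5,0,-1,-1],[0,0,0,0,1,0,-1],[0,0,0,0,1,0,-1],[0,0,0,0,1,0,-1],[0,0,0,0,1,0,-1],[0,0,0,0,1,0,-1],[0,0,0,0,1,0,-1],[0,0,0,0,1,0,-1],[0,0,0,0,0,0,-1]]'; python3 -c "
from h import *
st(b2w([-20,-116,141]))"
```

```text
clock: 2.7
eef_pos: [548.5, -83.9, 176.9]
tcp_rot: [-1.569, 0.007, -0.144]
contact_force: [0.3, 0.5, -0.5]
opening: -0.001
t 2.70 tcp [548.5 -83.9 176.9] box [ -21.5 -123.   176.9] rpy [-1.569  0.007 -0.144] F [ 0.3  0.5 -0.5] op -0.00
shift cm tool [0.17 3.59 0.69]
turn deg [-0.1 -0.6 -0.4]
turn deg [  0.6 179.4  -0.2]
```

```bash
python3 -m crank '[[0,0,0,0.1,0.5,0.6,-1],[0,0,0,0,0.5,0,-1],[0,0,0,0,0.5,0,-1],[0,0,0,0,0.5,0,-1],[0,0,0,0,0.5,0,-1],[0,0,0,0,0.5,0,-1],[0,0,0,0,0.4,0,-1],[0,0,0,0,0.3,0,-1],[0,0,0,0,0.3,0,-1],[0,0,0,0,0.2,0,-1]]'; python3 -c "
from h import *
st(b2w([-20,-116,141]))"
```

```text
clock: 3.53
eef_pos: [550.5, -76.6, 140.9]
tcp_rot: [-1.569, 0.007, -0.142]
contact_force: [-8.2, 1.6, 16.7]
opening: 0.003
t 3.53 tcp [550.5 -76.6 140.9] box [ -20.5 -115.5  140.9] rpy [-1.569  0.007 -0.142] F [-8.2  1.6 16.7] op 0.00
shift cm tool [ 0.06 -0.01 -0.05]
turn deg [-0.1 -0.5 -0.4]
turn deg [  0.7 179.5  -0.2]
```

```bash
python3 -m crank '[[0,0,0,0,0.15,0,-1],[0,0,0,0,0.15,0,-1],[0,0,0,0,0,0,-1],[0,0,0,0,-0.5,0,-1],[0,0,0,0,-1,0,-1],[0,0,0,0,-2,0,-1],[0,0,0,0,-3,0,-1],[0,0,0,0,-3,0,-1],[0,0,0,-2,-3,2,-1],[0,0,0,-3,0,3,-1]]'; python3 -c "
from h import *
st(b2w([-110,70,220]))
n='scene';cv2.imwrite('pics/s2.png',cv2.resize(cams.grab_frame(n)[150:300,200:440],None,fx=3,fy=3,interpolation=2))"
```

```text
clock: 4.37
eef_pos: [512.2, -23.3, 273.2]
tcp_rot: [-1.569, 0.004, -0.146]
contact_force: [2.0, 1.0, 1.2]
opening: 0.002
t 4.37 tcp [512.2 -23.3 273.2] box [-65.6 -67.7 273.2] rpy [-1.569  0.004 -0.146] F [2.  1.  1.2] op 0.00
shift cm tool [-4.58  5.36 13.71]
turn deg [-0.1 -0.7 -0.2]
turn deg [ 3.000e-01  1.793e+02 -1.000e-01]
```

View pics/s2.png

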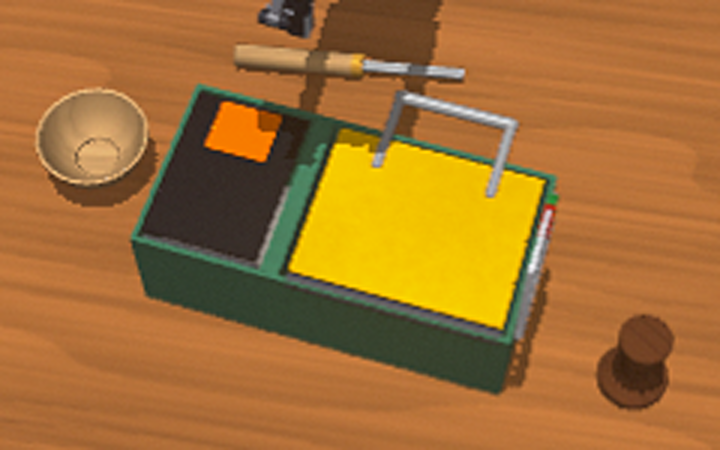

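The black cover lies flush in its frame and stays down with the arm away (pad at about zoom pixel 243,130). Next is the bar.

```bash
python3 -m crank '[[0,0,0,-1,0.5,3,-0.3],[0,0,0,-1,0.5,3,-0.3],[0,0,0,-1,1,3,-0.3],[0,0,0,-1,1,3,-0.3],[0,0,0,-0.6,1,1.7,-0.3],[0,0,0,0,1,0,-0.3],[0,0,0,0,0,0,-0.3],[0,0,0,0,0,0,-0.3],[0,0,0,0,0,0,-0.3],[0,0,0,0,0,0,-0.3]]'; python3 -c "
from h import *
st(b2w([-110,70,116]))
s=r.sense();im=cams.grab_frame('wrist');pose=(s['eef_pos'],s['tcp_rot'])
for p in proj('wrist',b2w([[-110,15,124],[-110,125,124],[-60,170,124],[-60,-30,124]]),pose): cv2.circle(im,tuple(int(v) for v in p),4,(255,0,255),1)
cv2.imwrite('pics/w3.png',im)"
```

```text
clock: 5.25
eef_pos: [479.2, 130.8, 227.6]
tcp_rot: [-1.564, -0.001, -0.145]
contact_force: [0.7, -0.8, 0.5]
opening: 0.347
t 5.25 tcp [479.2 130.8 227.6] box [-118.9   80.6  227.6] rpy [-1.564e+00 -1.000e-03 -1.450e-01] F [ 0.7 -0.8  0.5] op 0.35
shift cm tool [ 0.89 11.15 -1.12]
turn deg [-0.4 -0.6  0.1]
turn deg [-1.000e-01  1.794e+02 -6.000e-01]
```

View pics/w3.png

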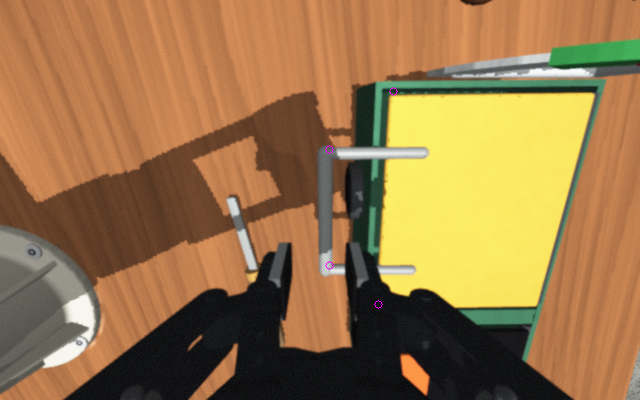

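The wrist view shows the bar's centreline at column 325, rows 152–268. That is about 2 mm nearer than predicted (329), so I'll allow for it.

```bash
python3 -m crank '[[-0.4,-0.6,0,0.4,0,-0.6,-0.3],[0,0,0,0.35,0,-0.5,-0.3],[0,0,0,0,2,0,-0.3],[0,0,0,0,2,0,-0.3],[0,0,0,0,2,0,-0.3],[0,0,0,0,2,0,-0.3],[0,0,0,0,1,0,-0.3],[0,0,0,0,0.7,0,-0.3],[0,0,0,0,0,0,-0.3],[0,0,0,0,0,0,-0.3]]'; python3 -c "
from h import *
st(b2w([-112,70,116]))
s=r.sense();im=cams.grab_frame('wrist');cv2.imwrite('pics/w4.png',im)"
```

```text
clock: 6.13
eef_pos: [491.0, 111.6, 132.8]
tcp_rot: [-1.569, -0.006, -0.141]
contact_force: [0.4, -0.6, -0.2]
opening: 0.354
t 6.13 tcp [491.  111.6 132.8] box [-104.7   63.1  132.8] rpy [-1.569 -0.006 -0.141] F [ 0.4 -0.6 -0.2] op 0.35
shift cm tool [-0.75  1.68  0.69]
turn deg [-0.1 -0.4  0.3]
turn deg [-5.000e-01  1.796e+02 -1.000e-01]
```

View pics/w4.png

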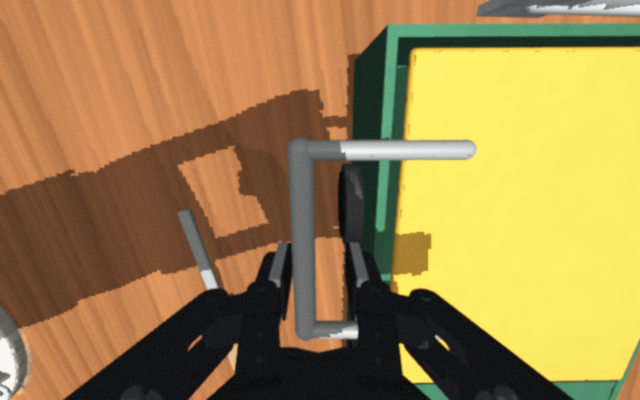

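The bar lies in the jaw gap, left of centre (column 303 against about 318). I'll centre it, lower and grip.

```bash
python3 -m crank '[[0,0,0,-0.4,0,0.4,-0.3],[0,0,0,-0.35,0,0.3,-0.3],[0,0,0,0,0.9,0,-0.3],[0,0,0,0,0.8,0,-0.3],[0,0,0,0,0,0,-0.3],[0,0,0,0,0,0,-1],[0,0,0,0,0,0,-1],[0,0,0,0,0,0,-1],[0,0,0,0,0,0,-1],[0,0,0,0,0,0,-1]]' 60; python3 -c "
from h import *
st(b2w([-112,70,116]))
s=r.sense();im=cams.grab_frame('wrist');cv2.imwrite('pics/w5.png',im)"
```

```text
clock: 7.02
eef_pos: [483.9, 120.2, 115.3]
tcp_rot: [-1.569, -0.005, -0.141]
contact_force: [-1.7, 0.3, 2.9]
opening: 0.125
t 7.02 tcp [483.9 120.2 115.3] box [-112.9   70.7  115.3] rpy [-1.569 -0.005 -0.141] F [-1.7  0.3  2.9] op 0.13
shift cm tool [ 0.09 -0.07 -0.07]
turn deg [-0.1 -0.4  0.3]
turn deg [-4.000e-01  1.796e+02 -1.000e-01]
```

View pics/w5.png

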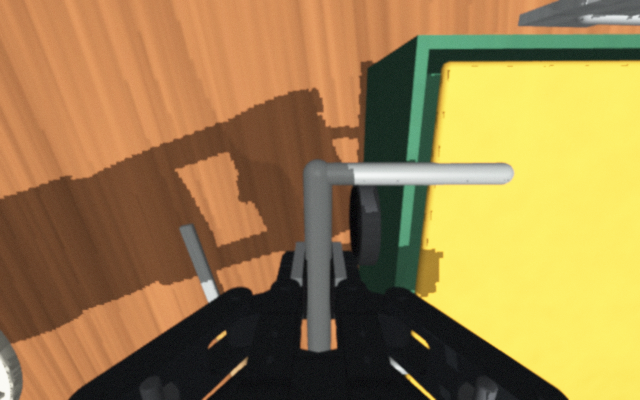

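```bash
cat >> h.py <<'E'
def arc(ths):
    s=r.sense(); Rm=R.from_euler("xyz",s["tcp_rot"]).as_matrix(); p=s["eef_pos"]; b=w2b(p)
    v=np.array([97.1-b[0], b[2]-111.3]); th=np.arctan2(v[1],v[0])-np.arctan2(4,210)
    print("t %.2f theta %.3f rad %.1f y %.1f"%(s["clock"],th,np.hypot(*v),b[1]),"F",s["contact_force"].round(1),"rpy",s["tcp_rot"].round(3),"op %.2f"%s["opening"])
    for t in ths:
        q=b2w([97.1-210*np.cos(t)+4*np.sin(t),70.7,111.3+210*np.sin(t)+4*np.cos(t)])
        print(round(float(t),2),((q-p)@Rm/10).round(2)); p=q
E
python3 -c "
from h import *
arc(np.arange(.05,1.1,.05))"
```

```text
t 7.07 theta -0.000 rad 210.1 y 70.7 F [-1.3 -0.5  4.4] rpy [-1.569 -0.004 -0.141] op 0.13
0.05 [ 0.05 -1.05  0.  ]
0.1 [ 0.1  -1.04  0.  ]
0.15 [ 0.16 -1.04  0.  ]
0.2 [ 0.21 -1.03  0.  ]
0.25 [ 0.26 -1.02  0.  ]
0.3 [ 0.31 -1.    0.  ]
0.35 [ 0.36 -0.99  0.  ]
0.4 [ 0.41 -0.97  0.  ]
0.45 [ 0.46 -0.95  0.  ]
0.5 [ 0.5  -0.92  0.  ]
0.55 [ 0.55 -0.9   0.  ]
0.6 [ 0.59 -0.87  0.01]
0.65 [ 0.63 -0.84  0.01]
0.7 [ 0.68 -0.8   0.01]
0.75 [ 0.71 -0.77  0.01]
0.8 [ 0.75 -0.73  0.01]
0.85 [ 0.79 -0.69  0.01]
0.9 [ 0.82 -0.65  0.01]
0.95 [ 0.85 -0.61  0.01]
1.0 [ 0.88 -0.57  0.01]
1.05 [ 0.91 -0.52  0.01]
```

```bash
python3 -m crank '[[0,0,0,0.05,-1,0,-1],[0,0,0,0.1,-1,0,-1],[0,0,0,0.15,-1,0,-1],[0,0,0,0.2,-1,0,-1],[0,0,0,0.25,-1,0,-1],[0,0,0,0.3,-1,0,-1],[0,0,0,0.35,-1,0,-1],[0,0,0,0.4,-0.9,0,-1],[0,0,0,0,0,0,-1],[0,0,0,0,0,0,-1]]'; python3 -c "
from h import *
arc(np.arange(.4,1.1,.05))"
```

```text
clock: 7.9
eef_pos: [503.7, 117.7, 204.0]
tcp_rot: [-1.568, -0.008, -0.14]
contact_force: [2.9, 1.7, -4.4]
opening: 0.126
t 7.90 theta 0.435 rad 211.4 y 70.8 F [ 2.9  1.7 -4.4] rpy [-1.568 -0.008 -0.14 ] op 0.13
0.4 [-0.19  0.72 -0.02]
0.45 [ 0.46 -0.94  0.01]
0.5 [ 0.5  -0.92  0.01]
0.55 [ 0.55 -0.89  0.01]
0.6 [ 0.59 -0.87  0.01]
0.65 [ 0.64 -0.83  0.01]
0.7 [ 0.68 -0.8   0.01]
0.75 [ 0.72 -0.77  0.01]
0.8 [ 0.75 -0.73  0.01]
0.85 [ 0.79 -0.69  0.01]
0.9 [ 0.82 -0.65  0.01]
0.95 [ 0.86 -0.61  0.01]
1.0 [ 0.88 -0.57  0.01]
1.05 [ 0.91 -0.52  0.01]
```

```bash
python3 -m crank '[[0,0,0,0.5,-0.9,0,-1],[0,0,0,0.55,-0.9,0,-1],[0,0,0,0.6,-0.85,0,-1],[0,0,0,0.65,-0.8,0,-1],[0,0,0,0.7,-0.8,0,-1],[0,0,0,0.7,-0.75,0,-1],[0,0,0,0.75,-0.7,0,-1],[0,0,0,0,0,0,-1],[0,0,0,0,0,0,-1],[0,0,0,0,0,0,-1]]'; python3 -c "
from h import *
arc(np.arange(.85,1.1,.05))
n='scene';cv2.imwrite('pics/s6.png',cv2.resize(cams.grab_frame(n)[100:300,220:460],None,fx=3,fy=3,interpolation=2))
cv2.imwrite('pics/w6.png',cams.grab_frame('wrist'))"
```

```text
clock: 8.73
eef_pos: [546.1, 112.0, 266.2]
tcp_rot: [-1.567, 0.007, -0.141]
contact_force: [-1.3, 2.6, -0.6]
opening: 0.13
t 8.73 theta 0.792 rad 213.7 y 70.8 F [-1.3  2.6 -0.6] rpy [-1.567  0.007 -0.141] op 0.13
0.85 [ 1.16 -0.56 -0.  ]
0.9 [ 0.81 -0.66  0.01]
0.95 [ 0.85 -0.62  0.01]
1.0 [ 0.88 -0.58  0.01]
1.05 [ 0.9  -0.53  0.01]
1.1 [ 0.93 -0.49  0.01]
```

View pics/s6.png

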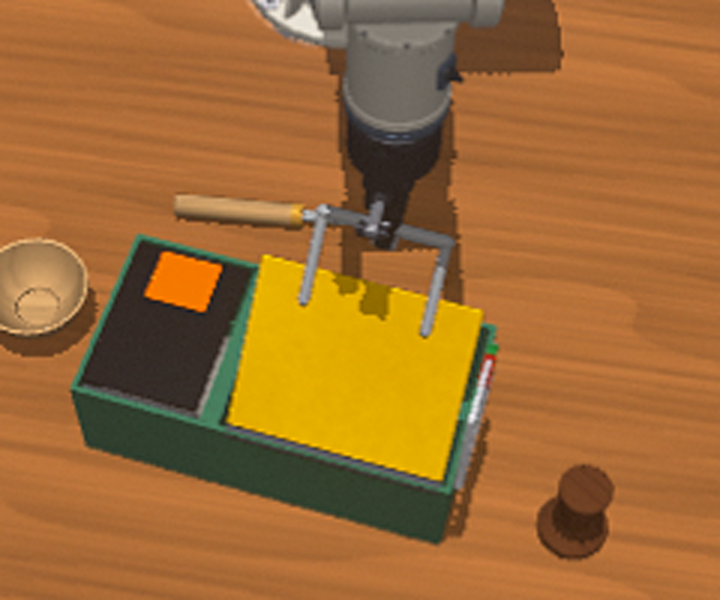

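View pics/w6.png

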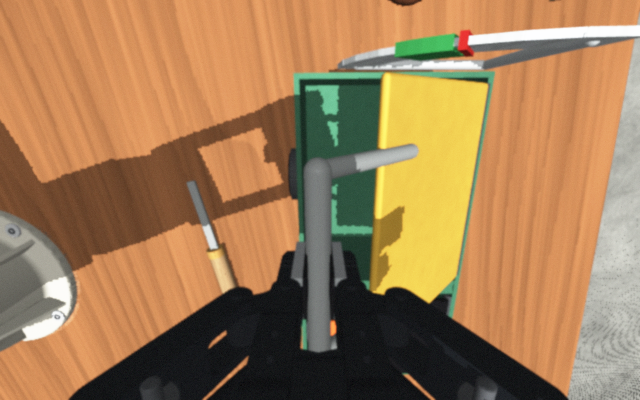

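The hatch is up, with the bail held and the objects undisturbed. The plate's left near corner is at wrist (385,73) and scene (381.7,204), so I'll cross-check the angle from it.

```bash
python3 -c "
from h import *
s=r.sense();pose=(s['eef_pos'],s['tcp_rot'])
p,e=tri('scene',(381.7,204),'wrist',(385,73),pose);b=w2b(p);print(b.round(1),e,np.arctan2(b[2]-120,100-b[0])-np.arctan2(6,160))
for t in (.75,.79,.83,.87):
  q=b2w([100-160*np.cos(t)+5*np.sin(t),170,120+160*np.sin(t)+5*np.cos(t)]);print(t,proj('scene',q).round(1),proj('wrist',q,pose).round(1))
"
```

```text
[-14.9 169.1 229.3] 3.56681857134127 0.7230364151105306
0.75 [[381.4 203.7]] [[388.5  67. ]]
0.79 [[381.1 204.3]] [[399.4  66. ]]
0.83 [[380.8 205. ]] [[411.2  64.9]]
0.87 [[380.5 205.7]] [[423.8  63.9]]
```

```bash
python3 -m crank '[[0,0,0,0.75,-0.7,0,-1],[0,0,0,0.8,-0.65,0,-1],[0,0,0,0.8,-0.6,0,-1],[0,0,0,0.85,-0.6,0,-1],[0,0,0,0.85,-0.55,0,-1],[0,0,0,0.9,-0.5,0,-1],[0,0,0,0,0,0,-1],[0,0,0,0,0,0,-1],[0,0,0,0,0,0,-1],[0,0,0,0,0,0,-1]]'; python3 -c "
from h import *
arc([1.1])
s=r.sense();pose=(s['eef_pos'],s['tcp_rot'])
cv2.imwrite('pics/w7.png',cams.grab_frame('wrist'))
for t in (.95,1,1.05,1.1,1.15):
  q=b2w([[100-160*np.cos(t)+5*np.sin(t),y,120+160*np.sin(t)+5*np.cos(t)] for y in (170,-30)]);print(t,proj('wrist',q,pose).round(1).tolist())
n='scene';cv2.imwrite('pics/s7.png',cv2.resize(cams.grab_frame(n)[100:300,220:460],None,fx=3,fy=3,interpolation=2))
"
```

```text
clock: 9.67
eef_pos: [592.7, 105.8, 302.4]
tcp_rot: [-1.568, 0.02, -0.14]
contact_force: [-1.9, 3.1, 1.8]
opening: 0.125
t 9.67 theta 1.069 rad 215.8 y 70.9 F [-1.9  3.1  1.8] rpy [-1.568  0.02  -0.14 ] op 0.12
1.1 [ 0.86  0.2  -0.01]
0.95 [[344.7, 70.4], [338.5, 340.1]]
1 [[357.1, 69.6], [347.3, 344.5]]
1.05 [[370.5, 68.8], [356.7, 348.7]]
1.1 [[384.7, 68.0], [366.5, 352.6]]
1.15 [[399.7, 67.2], [376.8, 356.2]]
```

View pics/w7.png

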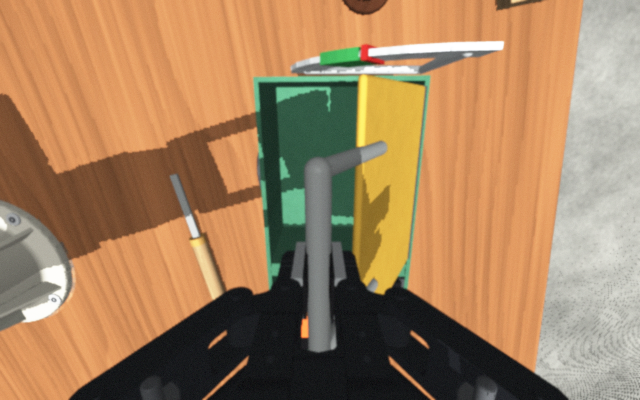

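View pics/s7.png

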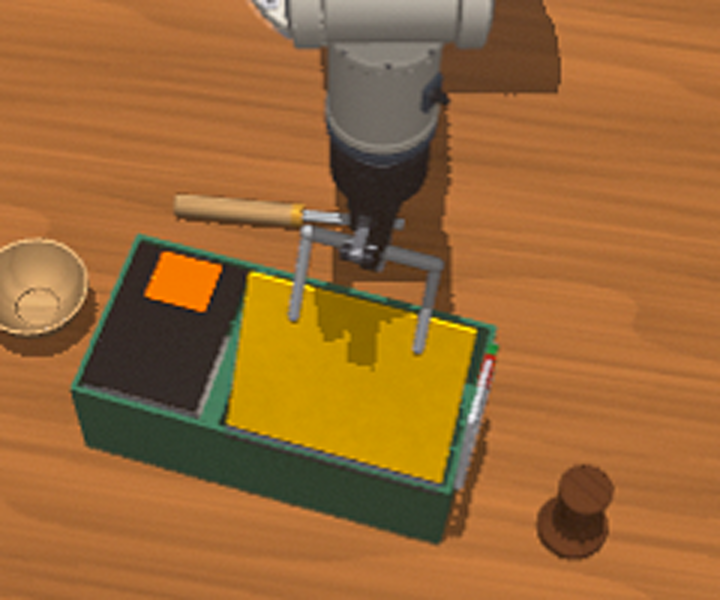

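By the near edge (column about 366) the angle is about 1.04. I'll go a bit further for margin, then look at it again.

```bash
python3 -m crank '[[0,0,0,0.7,-0.3,0,-1],[0,0,0,0.7,-0.2,0,-1],[0,0,0,0,0,0,-1],[0,0,0,0,0,0,-1],[0,0,0,0,0,0,-1],[0,0,0,0,0,0,-1],[0,0,0,0,0,0,-1],[0,0,0,0,0,0,-1],[0,0,0,0,0,0,-1],[0,0,0,0,0,0,-1]]'; python3 -c "
from h import *
arc([1.1,1.05,1,.95,.9,.85])
s=r.sense();pose=(s['eef_pos'],s['tcp_rot'])
cv2.imwrite('pics/w8.png',cv2.resize(cams.grab_frame('wrist')[20:220,240:520],None,fx=2.8,fy=2.8,interpolation=2))
for t in (1,1.05,1.1,1.15):
  q=b2w([[100-160*np.cos(t)+6*np.sin(t)*k,170,120+160*np.sin(t)+6*np.cos(t)*k] for k in (0,1)]);print(t,proj('wrist',q,pose).round(1).tolist())
q=b2w([[100-130*np.cos(t),185,120+130*np.sin(t)] for t in (.7,.96,1)]); print(proj('wrist',q,pose))
"
```

```text
clock: 10.6
eef_pos: [604.5, 104.2, 308.9]
tcp_rot: [-1.568, 0.021, -0.139]
contact_force: [-1.1, 1.8, 1.4]
opening: 0.121
t 10.60 theta 1.131 rad 216.4 y 70.9 F [-1.1  1.8  1.4] rpy [-1.568  0.021 -0.139] op 0.12
1.1 [-0.32  0.87 -0.03]
1.05 [-0.92  0.5  -0.01]
1.0 [-0.9   0.55 -0.01]
0.95 [-0.87  0.59 -0.01]
0.9 [-0.84  0.63 -0.01]
0.85 [-0.8   0.67 -0.01]
1 [[328.9, 71.4], [337.5, 70.8]]
1.05 [[340.7, 70.7], [350.0, 70.1]]
1.1 [[353.3, 69.9], [363.3, 69.4]]
1.15 [[366.8, 69.2], [377.3, 68.7]]
[[310.85454476  56.49590266]
 [346.0762362   51.27592224]
 [352.87765453  50.51365116]]
```

View pics/w8.png

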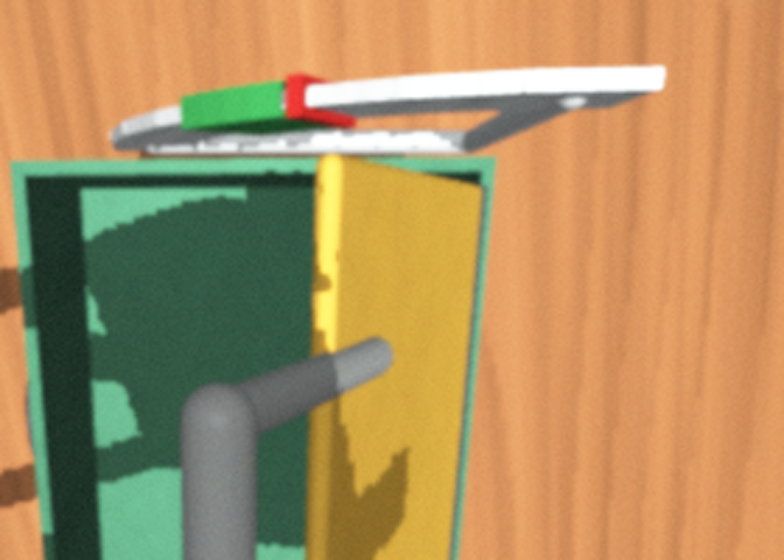

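The near-edge corners (columns 354 and 362) put the hatch at about 1.10 rad, clearly past the red mark. Now I'll bring it back down to about 0.88.

```bash
python3 -m crank '[[0,0,0,-0.9,0.45,0,-1],[0,0,0,-0.9,0.5,0,-1],[0,0,0,-0.85,0.55,0,-1],[0,0,0,-0.85,0.6,0,-1],[0,0,0,-0.4,0.3,0,-1],[0,0,0,0,0,0,-1],[0,0,0,0,0,0,-1],[0,0,0,0,0,0,-1],[0,0,0,0,0,0,-1],[0,0,0,0,0,0,-1]]'; python3 -c "
from h import *
arc([.85])
s=r.sense();pose=(s['eef_pos'],s['tcp_rot'])
im=cams.grab_frame('wrist')
cv2.imwrite('pics/w9.png',cv2.resize(im[20:220,240:520],None,fx=2.8,fy=2.8,interpolation=2))
for t in (.75,.8,.85,.9,.95):
  q=b2w([[100-160*np.cos(t)+6*np.sin(t)*k,170,120+160*np.sin(t)+6*np.cos(t)*k] for k in (0,1)]);print(t,proj('wrist',q,pose).round(1).tolist())
q=b2w([[100-130*np.cos(t),185,120+130*np.sin(t)] for t in (.7,.96,1)]); print(proj('wrist',q,pose))
cv2.imwrite('pics/s9.png',cams.grab_frame('scene'))
"
```

```text
clock: 11.48
eef_pos: [563.8, 109.6, 283.7]
tcp_rot: [-1.568, 0.014, -0.139]
contact_force: [-0.6, 1.8, -1.0]
opening: 0.127
t 11.48 theta 0.908 rad 215.5 y 70.8 F [-0.6  1.8 -1. ] rpy [-1.568  0.014 -0.139] op 0.13
0.85 [-0.61  1.21 -0.02]
0.75 [[345.5, 71.3], [353.1, 70.5]]
0.8 [[355.9, 70.3], [364.3, 69.5]]
0.85 [[367.4, 69.3], [376.7, 68.5]]
0.9 [[380.1, 68.2], [390.2, 67.4]]
0.95 [[393.9, 67.2], [404.9, 66.4]]
[[369.64969831  50.47150039]
 [417.80477179  43.84866447]
 [426.82686662  42.87523501]]
```

View pics/w9.png

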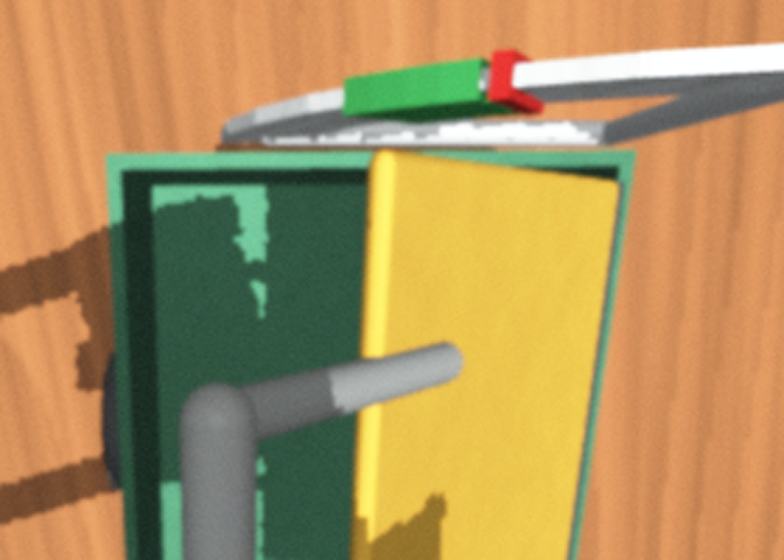

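View pics/s9.png

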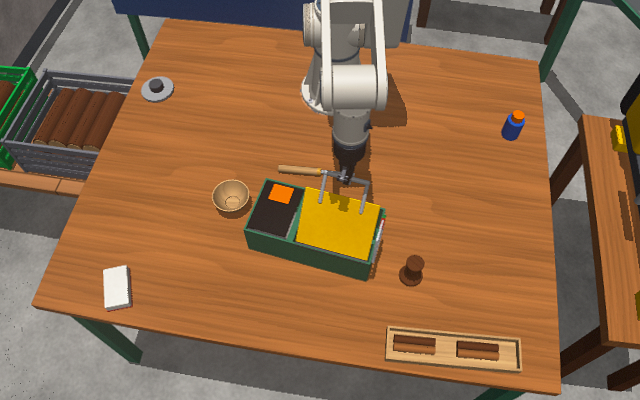

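The corners (columns 373 and 382) give about 0.88 rad, against 0.91 from the arm's position, so both lie inside the band. I'll hold for one call to check that it is still, then hand in.

```bash
python3 -m crank '[[0,0,0,0,0,0,-1],[0,0,0,0,0,0,-1],[0,0,0,0,0,0,-1],[0,0,0,0,0,0,-1],[0,0,0,0,0,0,-1],[0,0,0,0,0,0,-1],[0,0,0,0,0,0,-1],[0,0,0,0,0,0,-1],[0,0,0,0,0,0,-1],[0,0,0,0,0,0,-1]]'; python3 -c "
from h import *
arc([])
cv2.imwrite('pics/w10.png',cv2.resize(cams.grab_frame('wrist')[20:220,240:520],None,fx=2.8,fy=2.8,interpolation=2))
print(abs(r.sense()['qvel']).max())"
```

```text
clock: 12.42
eef_pos: [564.1, 109.6, 283.9]
tcp_rot: [-1.568, 0.014, -0.139]
contact_force: [-1.0, 2.4, -0.9]
opening: 0.126
t 12.42 theta 0.910 rad 215.5 y 70.8 F [-1.   2.4 -0.9] rpy [-1.568  0.014 -0.139] op 0.13
0.002559529233699197
```

View pics/w10.png

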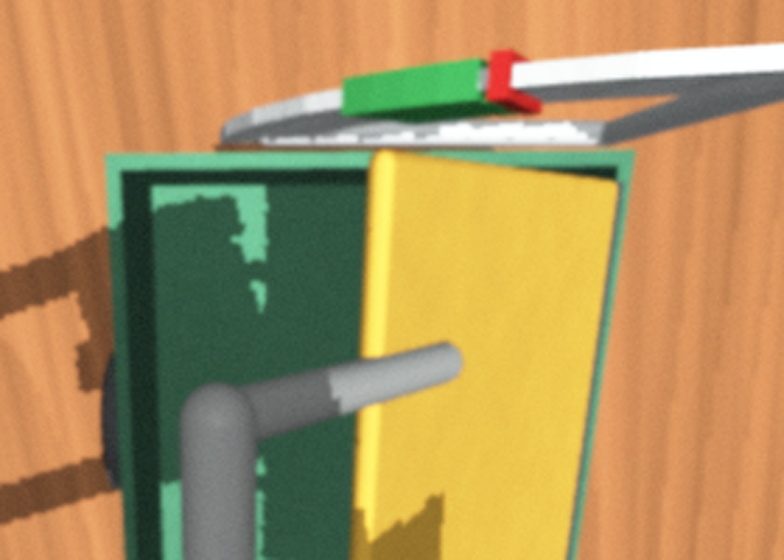

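The picture has not changed (plate corner at zoom 373–398,155), so the hatch is still. I'm handing in.

```bash
python3 -c "
from rig import order
print(order.sign_off())"
```

```text
the job is handed in; nothing more can be done
None
```

I pressed the filter cover shut, took the hatch past its balance point and back, and handed the job in at about 12.5 s with the gripper still holding the bar.

- **Cover:** I pressed the pad down to its shut height with about 17 N. It lay flush in its frame in every later picture, with the arm away from it.
- **Hatch up:** I gripped the bar with 60 N and raised the hatch to about 1.10 rad (about 1.13 by the arm's position). That is past the 1.00 mark and well short of the stop at 1.60.
- **Hatch held:** I brought it back to about 0.88 rad by the wrist camera (0.91 by the arm's position). Both are inside the green band of 0.70 to 0.96. A further 0.8 s hold showed no movement.
- **Bowl, candlestick and gouge:** they looked undisturbed in the pictures.

One check disagreed. The two angle estimates differ by about 0.03 rad, and the arm-based radius of the bar drifted from 210 to about 216 mm. The likely cause is a few millimetres of slip in the grip or error in my estimate of the box's position. It does not change the result, since both angles stay inside the band.

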